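Vent the roaster, then hold its lid open

TASK

Take the salt shaker off the lid of the steel roaster and stand it upright on the bare range top or worktop, not touching the roaster. Then lift the lid by its front handle just a crack, about 20 degrees, and keep it there for two seconds to let the steam out; after that raise it to 60 degrees so that I can look into the tin inside, and finish while still holding the lid there, because it falls shut if let go. Leave the other things where they are.

Things in the scene. Friction and masses are not known exactly. Their poses are not given: they have to be found in the camera images.
- roaster: rectangular steel roasting pan on the range top, fixed in place, 170 (x) x 220 (y) x 85 mm high, with a steel loop grip on each short (y) side reaching 28 mm out; a grey loaf tin lies inside. Origin: centre of its underside; z up, x from the lid's handle side towards the hinge side (its front, -x, faces the robot within about 0.35 rad). The closed lid's flat top panel (140 x 186 mm) is 103 mm above the origin
- roaster_lid (a joint): angle of the roaster's hinged lid in rad: 0 closed, grows as its front is lifted (60 degrees = 1.047; stop at 1.75). The hinge runs free without spring or friction, so below about 85 degrees the lid falls shut unless held. The lid weighs about 0.35 kg (0.25 to 0.5)
- lid_hinge (a point): point at the middle of the lid's hinge axis, which runs along the roaster's y axis, 87 mm above the roaster's underside and 89 mm behind its centre (+x)
- lid_handle (a point): middle of the lid's handle: a round dark steel bar 10 mm thick, about 88 mm long, parallel to the hinge, held (bar's centre) 42 mm in front of the lid's front edge by an arm at each end (open gap of 37 mm between bar and lid edge). It moves with the lid, 219 mm from the hinge axis; with the lid closed it is 94 mm above the roaster's underside. Its axes are the lid's: x from handle to hinge, y along the bar. The bar may turn between the fingers
- salt_shaker: small glass salt shaker with a grey metal top, round, 44 mm in diameter and 90 mm tall, about 0.1 kg, standing loose on the lid at first (the glass range top is at height 0, the worktop left of it 5 mm lower; it may lean 2 degrees on its slightly uneven base). Origin: centre of its underside; z along its height to the top
- mug: black-and-white striped mug, 92 x 127 x 95 mm, bystander on the left; origin: underside
- wooden_mill: brown wooden pepper mill, 58 mm in diameter, 170 mm tall, bystander on the right; origin: centre of its underside
- avocado: dark green avocado, 101 x 68 x 68 mm, bystander on the right; origin: underside
- lemon: yellow lemon, 71 x 53 x 51 mm, bystander on the left; origin: underside

How it is judged:
By the outcome, as a careful person would: the job done as asked, in the order asked, and still so for the second after the job is handed in, while the arm keeps its last pose, push and grip.
It also fails if it takes over 58 s, if anything falls off the work surface, if the arm or the gripper's body presses on something with over 40 N, if the wrist force passes 120 N, or if a joint passes its speed limit or range.

ROBOT

A 6-joint arm with a two-finger parallel gripper is mounted at the origin on a cart in front of the work surface, level with it; the furniture and walls round the work are solid. World frame = base frame: x ahead of the robot, y to its left, z up, the work surface at z = 0. Lengths are in m, angles in rad, forces in N, time in s.
With the tool pointing down it reaches from about 0.35 to 0.975 m from the base axis. Payload 4.9 kg.
Tool frame: the origin (TCP) lies at the very end of the fingers, on their centre line; the grasp point (between the pads) lies 19 mm behind it; x points along the fingers, z is the direction in which the jaws open and shut, and the axes are right-handed (so a half turn about x gives the same grasp; the last joint's range is limited). The gripper opens to 85 mm and grips with 20 to 120 N. Pads are 22 mm wide; open, the fingers measure 114 mm over their backs; the gripper's body (76 mm by 85 mm) begins 54 mm behind the grasp point. The pads swing forward as they close: fully open they stand 13 mm farther back than shut.
Start: joints at [1.075, 0.053, 1.613, -0, 1.476, -0.119], TCP at [0.23, 0.581, 0.231] pointing down, gripper open.
Joint ranges: [-3.01, 3.01], [-1.01, 2.22], [0.06, 2.58], [-1.02, 4.17], [0.09, 2.62], [-3.14, 3.14]. Speed limits (rad/s): [2.57, 2.57, 3.14, 3.14, 3.14, 3.14].

INTERFACE

Orientations are given as [roll, pitch, yaw] about the fixed x, y, z axes, in that order (R = Rz(yaw) Ry(pitch) Rx(roll)).
In Python, from bench import ctrl gives the robot as it stands. The module is installed in compiled form; this text tells all that it offers.
- The arm moves only by the shell command python3 -m creep 'ROWS' [OPENING] [FORCE]. ROWS is JSON, a list of rows, each an object of numbers: "dx", "dy", "dz": the shift along the tool's x, y, z in cm; "ax", "ay", "az": the turn, a rotation vector about the tool's x, y, z in rad. A call has 1 to 8 rows; each row shifts and turns the commanded pose from where the row before left it, along the tool's axes as they then stand; what a row does not reach is not made up. A row lasts 1/12 s, in which the tool goes at most 41.7 mm and 7.16 degrees, less where a joint would pass 70% of its speed; a pose out of reach is approached as far as the arm can. A call is refused whole if a number of a shift passes 4.17 or a number of a turn 0.125, either way. A call with a gripper value outside its range is refused whole. OPENING is the gripper's target within -1 to 1 (shut at 1, half-way at 0, fully open at -1), set as the call begins (- or left out, the last holds). The fingers move at their own pace and stop on an object; FORCE is the grip in N (left out, the last holds). Time passes only in rows, so rows that do not move let the fingers close. It gives the time, the measured TCP pose, the force and the opening at its end, in the units of the state.
- ctrl.get_obs(): the state, without advancing time (a new reading comes with each control period).
- ctrl.read_camera(name): name is "scene" or "top" or "wrist"; returns (picture, depth): 400x640x3 uint8, red, green, blue; 400x640 float32, m along the optical axis (not along the pixel's ray), 0 where there is no reading.
- ctrl.calibration(name): a dict with "vertical_fov" (degrees; the focal length in pixels is half the picture's height over the tangent of half this angle, whatever the lens; pixels are square), "cx", "cy" (the principal point, pixels), "origin" and "orientation" of the camera in the world. Camera axes: x right, y up, looking along -z (the intrinsics and any distortion apply to the point x, -y, -z); pixel columns grow to the right and rows downward; lengths in m; the calibration is good to about 2 mm. A picture is of the moment at which its call begins: read the wrist's pose just before it. calibration takes no time and is no camera call; for the wrist camera it gives the pose at the moment of the call.
- ctrl.finish_job(): hands the job in, once; it reports no verdict.
The state is a dict: "clock": time; "joint_pos": joint angles; "joint_vel": joint speeds; "joint_efforts": joint torques, N m; "position": TCP position; "tcp_rot": TCP orientation; "wrist_force": force on the tool from outside, world axes, zero at the start; "moment": the same for the moment, N m; "opening": finger opening in m.
Only numpy, scipy, OpenCV 4.12 (cv2) and the standard library are available. Lean on these libraries where they do the work, as an engineer would, in place of code of your own. Each camera call takes 0.05 s, during which the arm holds its last target.

## Working session

There is one attempt and no reset: what is moved stays moved. The work goes in short steps, Python scripts to look and compute and a shell command to move; the robot and the scene stay as the last step left them, time stands still between calls to the robot, and variables do not carry over. Pictures are saved under pics/ and viewed, and the job is handed in when it is done.

```bash
mkdir -p pics
cat > h.py <<'E'
import numpy as np, cv2
from scipy.spatial.transform import Rotation as R
from bench import ctrl
def cam(n):
    c=ctrl.calibration(n); im,d=ctrl.read_camera(n); return c,im,d
def save(im,f): cv2.imwrite('pics/'+f,cv2.cvtColor(im,cv2.COLOR_RGB2BGR))
E
python3 - <<'E'
from h import *
for n in ('scene','top','wrist'):
    c,im,d=cam(n); print(n,c); save(im,n+'0.png'); np.savez('pics/'+n+'0.npz',im=im,d=d,c=np.array(c,dtype=object))
print(ctrl.get_obs())
E
```

```text
scene {'vertical_fov': 48.148374990714295, 'cx': 322.47263427339044, 'cy': 201.62577991930627, 'origin': array([-0.46849946, -0.70686359,  1.25670686]), 'orientation': array([ 0.76440872,  0.0197024 , -1.05133603])}
top {'vertical_fov': 53.605645860368206, 'cx': 320.72105119094084, 'cy': 202.56723429424002, 'origin': array([ 0.23723576, -0.11983414,  1.38427256]), 'orientation': array([ 0.212871  , -0.00627512, -1.56156114])}
wrist {'vertical_fov': 65.33591171168271, 'cx': 321.58155131786674, 'cy': 196.78611405444332, 'origin': array([0.15513865, 0.61035835, 0.37207126]), 'orientation': array([-0.31528227,  0.00134953,  1.1946388 ])}
{'clock': 0.15, 'joint_pos': array([ 1.07500112e+00,  5.32186513e-02,  1.61399361e+00,  1.14982630e-05,
        1.47598300e+00, -1.18987934e-01]), 'joint_vel': array([-0.00207624, -0.00091735, -0.00586125, -0.00031306, -0.00091698,
       -0.00186059]), 'joint_efforts': array([ 2.82763531e-04, -3.94243383e+01, -3.70720911e+01, -8.06503613e-05,
        4.70124709e-03,  3.41559570e-06]), 'position': array([0.22972701, 0.58072481, 0.23032813]), 'tcp_rot': array([ 3.01546341,  1.56919368, -2.07373393]), 'wrist_force': array([ 0.03890299, -0.04480423,  0.35601579]), 'moment': array([-0.03034511, -0.00331634, -0.01945165]), 'opening': 0.08574399322731119}
```

View pics/scene0.png

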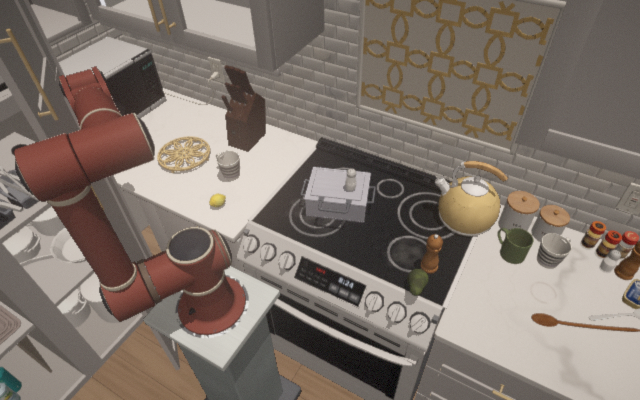

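View pics/top0.png

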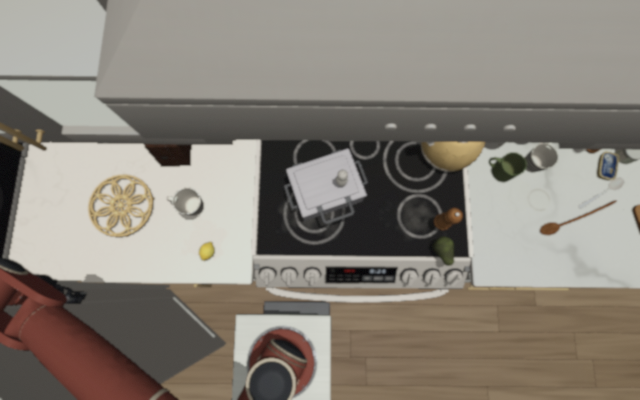

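View pics/wrist0.png

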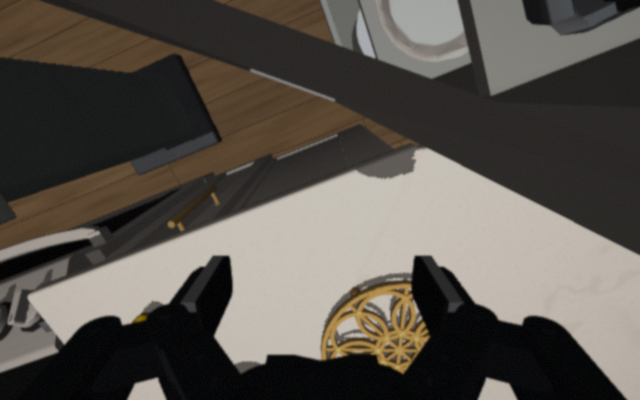

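```bash
cat >> h.py <<'E'
def load(f):
    z=np.load('pics/'+f+'.npz',allow_pickle=True); return z['c'].item(),z['im'],z['d']
def pts(c,d):
    f=200/np.tan(np.radians(c['vertical_fov'])/2)
    v,u=np.mgrid[0:400,0:640]
    P=np.stack([(u-c['cx'])/f*d,-(v-c['cy'])/f*d,-d],-1)
    return P@R.from_euler('xyz',c['orientation']).as_matrix().T+c['origin']
E
python3 - <<'E'
from h import *
for n,(u0,u1,v0,v1) in dict(scene=(280,390,150,240),top=(270,390,135,230)).items():
    c,im,d=load(n+'0'); s=6
    save(cv2.resize(im[v0:v1,u0:u1],None,fx=s,fy=s,interpolation=cv2.INTER_CUBIC),n+'0c.png')
    P=pts(c,d)
    for z in range(0,1):pass
    if n=='top':
        for (u,v) in [(340,176),(327,182),(300,190),(350,165),(315,240),(250,370),(206,250),(188,203),(452,216),(445,247),(120,205),(400,60),(400,120),(230,220)]: print(u,v,P[v,u].round(3))
        m=(P[...,2]>.09)&(P[...,2]<.115)&(d>0)
        m[:, :270]=0;m[:,390:]=0;m[:130]=0
        Q=P[m]; print(len(Q),cv2.minAreaRect(Q[:,:2].astype(np.float32)),np.median(Q[:,2]))
    else:
        for (u,v) in [(350,172),(350,182),(336,190),(330,205)]: print(u,v,P[v,u].round(3))
E
```

```text
350 172 [ 0.583 -0.193  0.189]
350 182 [ 0.576 -0.198  0.148]
336 190 [ 0.556 -0.152  0.103]
330 205 [ 0.509 -0.153  0.067]
340 176 [ 0.581 -0.185  0.191]
327 182 [ 0.586 -0.146  0.099]
300 190 [ 0.558 -0.056  0.098]
350 165 [ 0.648 -0.224  0.093]
315 240 [ 0.403 -0.107 -0.007]
250 370 [0.032 0.052 0.308]
206 250 [0.36  0.262 0.037]
188 203 [0.53  0.348 0.   ]
452 216 [ 0.463 -0.539  0.158]
445 247 [ 0.375 -0.54   0.07 ]
120 205 [0.518 0.585 0.008]
400 60 [ 0.423 -0.186  1.088]
400 120 [ 0.4   -0.199  1.021]
230 220 [ 0.472  0.197 -0.01 ]
3293 ((0.5680406093597412, -0.1477968841791153), (0.22770488262176514, 0.2260543555021286), 20.14622688293457) 0.0994871727660449
```

```bash
ls pics
```

```text
scene0.npz
scene0.png
scene0c.png
top0.npz
top0.png
top0c.png
wrist0.npz
wrist0.png
```

View pics/scene0c.png

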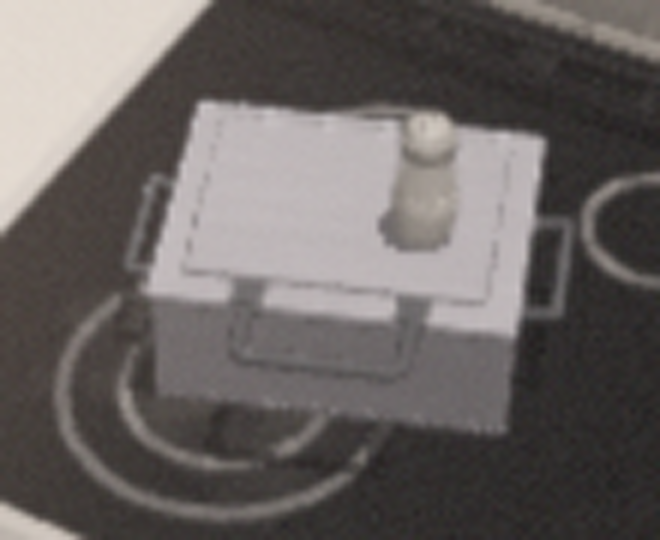

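View pics/top0c.png

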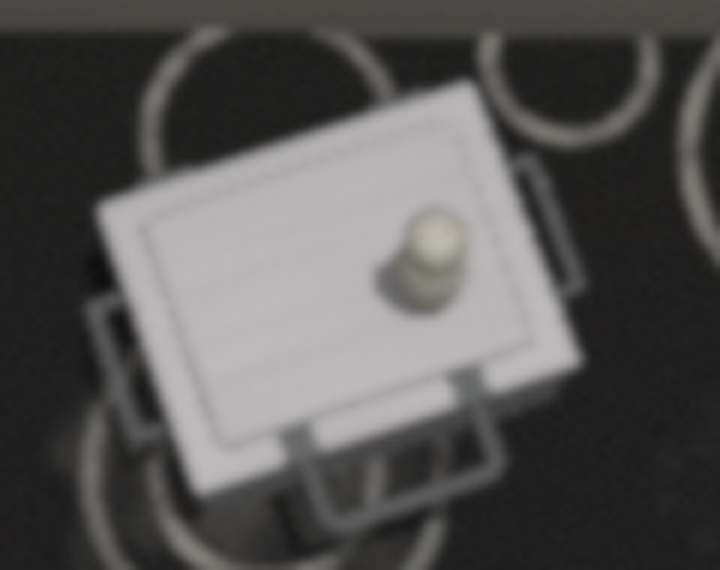

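```bash
cat >> h.py <<'E'
def ray(c,u,v,z):
    f=200/np.tan(np.radians(c['vertical_fov'])/2)
    r=R.from_euler('xyz',c['orientation']).apply([(u-c['cx'])/f,-(v-c['cy'])/f,-1])
    return c['origin']+r*(z-c['origin'][2])/r[2]
def proj(c,p):
    f=200/np.tan(np.radians(c['vertical_fov'])/2)
    q=R.from_euler('xyz',c['orientation']).inv().apply(np.asarray(p)-c['origin'])
    return np.array([c['cx']+f*q[...,0]/-q[...,2],c['cy']-f*q[...,1]/-q[...,2]]).T
E
cat > fit.py <<'E'
from h import *
from scipy.optimize import least_squares
loc=np.array([[.07,.093,.103],[.07,-.093,.103],[-.07,-.093,.103],[-.07,.093,.103],[-.13,.044,.094],[-.13,-.044,.094]])
px={'top':(270,135,[(142,222),(458,118),(532,345),(222,445),(340,527),(500,468)]),
'scene':(280,150,[(222,110),(515,135),(490,300),(187,270),(238,358),(402,378)])}
def world(p): return R.from_euler('z',p[3]).apply(loc)+p[:3]
def res(p,only=None):
    o=[]
    for n,(u,v,l) in px.items():
        if only and n!=only: continue
        c=load(n+'0')[0]
        o.append((proj(c,world(p))-(np.array(l)/6+(u,v)))[:].ravel())
    return np.concatenate(o)
for n in (None,'top','scene'):
    s=least_squares(lambda q:res(np.r_[q[:2],0,q[2]],n),[.57,-.15,-.3]); print(n,s.x.round(4)); print(s.fun.reshape(-1,6,2).round(1).tolist())
p=least_squares(lambda q:res(np.r_[q[:2],0,q[2]]),[.57,-.15,-.3]).x
p=np.r_[p[:2],0,p[2]]
print(world(p).round(3))
c=load('top0')[0];
print('shaker top', ray(c,270+437/6,135+237/6,.193), 'base front', ray(c,270+428/6,135+300/6,.103))
c=load('scene0')[0]
print('shaker top', ray(c,280+430/6,150+128/6,.193),'base', ray(c,280+418/6,150+240/6,.103))
E
python3 fit.py
```

```text
None [ 0.5872 -0.1451  0.3486]
[[[0.2, -0.8], [-0.7, -0.8], [1.5, -1.0], [0.4, 0.5], [0.8, -0.6], [-0.9, 0.5]], [[0.1, 0.7], [-0.4, 1.5], [-0.3, 0.3], [-0.9, -0.3], [1.1, 0.2], [-1.6, -0.3]]]
top [ 0.5862 -0.1446  0.3426]
[[[0.1, -0.7], [-0.6, -0.4], [1.3, -0.4], [0.1, 0.7], [0.4, -0.3], [-1.2, 1.0]]]
scene [ 0.5891 -0.1451  0.3572]
[[[0.2, 0.6], [-0.3, 1.0], [0.1, -0.2], [-0.5, -0.4], [1.6, 0.0], [-1.0, -0.7]]]
[[ 0.621 -0.034  0.103]
 [ 0.685 -0.209  0.103]
 [ 0.553 -0.256  0.103]
 [ 0.49  -0.082  0.103]
 [ 0.45  -0.148  0.094]
 [ 0.48  -0.231  0.094]]
shaker top [ 0.58533047 -0.19326103  0.193     ] base front [ 0.57508293 -0.1936963   0.103     ]
shaker top [ 0.58398981 -0.19907523  0.193     ] base [ 0.57959635 -0.19588868  0.103     ]
```

```bash
cat >> h.py <<'E'
def plan(target=None,rot=None):
    """print shift (cm, tool axes) and turn (rotvec tool axes) to reach target"""
    o=ctrl.get_obs(); Rm=R.from_euler('xyz',o['tcp_rot'])
    print('t',o['clock'],'pos',o['position'].round(4),'rot',o['tcp_rot'].round(3),'open',round(o['opening'],4),'F',o['wrist_force'].round(1),'q',o['joint_pos'].round(2))
    if target is not None: print('shift cm',(Rm.inv().apply(np.array(target)-o['position'])*100).round(2))
    if rot is not None: print('turn',(Rm.inv()*rot).as_rotvec().round(3))
    return Rm
E
python3 - <<'E'
from h import *
print(plan([.585,-.196,.36],R.from_matrix(np.array([[0,0,-1.],[-1,0,0],[0,1,0]]).T)).as_matrix().round(3))
print(R.from_matrix(np.array([[0,0,-1.],[-1,0,0],[0,1,0]]).T).as_euler('xyz'))
E
```

```text
t 0.15 pos [0.2297 0.5807 0.2303] rot [ 3.015  1.569 -2.074] open 0.0857 F [ 0.  -0.   0.4] q [ 1.08  0.05  1.61  0.    1.48 -0.12]
shift cm [-12.89 -61.61 -59.17]
turn [-0.377 -0.002 -0.   ]
[[-0.001 -0.93   0.368]
 [-0.001  0.368  0.93 ]
 [-1.     0.    -0.002]]
[-1.57079633  1.57079633  0.        ]<sys>:0: UserWarning: Gimbal lock detected. Setting third angle to zero since it is not possible to uniquely determine all angles.
```

```bash
python3 -m creep '[{"dx":-1.85,"ax":0.1215},{"dx":-1.85,"ax":0.1215},{"dx":-1.85,"ax":0.1215},{"dx":-1.85,"ax":0.1215},{"dx":-1.85,"ax":0.1215},{"dx":-1.85,"ax":0.1215},{"dx":-1.85,"ax":0.1215}]' -1 30
python3 -m creep '[{"dy":-3.9,"dz":0.32},{"dy":-3.9,"dz":0.32},{"dy":-3.9,"dz":0.32},{"dy":-3.9,"dz":0.32},{"dy":-3.9,"dz":0.32},{"dy":-3.9,"dz":0.32},{"dy":-3.9,"dz":0.32},{"dy":-3.9,"dz":0.32}]'
python3 - <<'E'
from h import *
print(plan([.584,-.196,.30]).as_matrix().round(3))
E
```

```text
t 0.15 pos [0.2297 0.5807 0.2303] rot [ 3.015  1.569 -2.074] open 0.0857 F [ 0.  -0.   0.4] q [ 1.08  0.05  1.61  0.    1.48 -0.12]
shift cm [ -6.89 -61.52 -59.2 ]
[[-0.001 -0.93   0.368]
 [-0.001  0.368  0.93 ]
 [-1.     0.    -0.002]]invalid input
invalid input
```

```bash
python3 -m creep '[{"dx":-1.85,"dy":0,"dz":0,"ax":0.1215,"ay":0,"az":0},{"dx":-1.85,"dy":0,"dz":0,"ax":0.1215,"ay":0,"az":0}]' -1 30
```

```text
clock: 0.32
position: [0.2294, 0.5801, 0.2662]
tcp_rot: [-3.012, 1.566, -2.067]
wrist_force: [0.5, 0.1, -0.2]
opening: 0.0856
```

```bash
python3 -m creep --help
python3 - <<'E'
from h import *
plan()
E
```

```text
t 0.3167 pos [0.2294 0.5801 0.2662] rot [-3.012  1.566 -2.067] open 0.0856 F [ 0.5  0.1 -0.2] q [1.08 0.03 1.57 0.   1.54 0.13]invalid input: not JSON, or not a number
```

```bash
python3 -m creep '[{"dx":-1.85,"dy":0,"dz":0,"ax":0.1215,"ay":0,"az":0},{"dx":-1.85,"dy":0,"dz":0,"ax":0.1215,"ay":0,"az":0},{"dx":-1.85,"dy":0,"dz":0,"ax":0.1215,"ay":0,"az":0},{"dx":-1.85,"dy":0,"dz":0,"ax":0.1215,"ay":0,"az":0},{"dx":-1.85,"dy":0,"dz":0,"ax":0.1215,"ay":0,"az":0}]' &&
python3 -m creep '[{"dx":0,"dy":-3.9,"dz":0.32,"ax":0,"ay":0,"az":0},{"dx":0,"dy":-3.9,"dz":0.32,"ax":0,"ay":0,"az":0},{"dx":0,"dy":-3.9,"dz":0.32,"ax":0,"ay":0,"az":0},{"dx":0,"dy":-3.9,"dz":0.32,"ax":0,"ay":0,"az":0},{"dx":0,"dy":-3.9,"dz":0.32,"ax":0,"ay":0,"az":0},{"dx":0,"dy":-3.9,"dz":0.32,"ax":0,"ay":0,"az":0},{"dx":0,"dy":-3.9,"dz":0.32,"ax":0,"ay":0,"az":0},{"dx":0,"dy":-3.9,"dz":0.32,"ax":0,"ay":0,"az":0}]'
python3 - <<'E'
from h import *
print(plan([.584,-.196,.30]).as_matrix().round(3))
E
```

```text
clock: 0.73
position: [0.2298, 0.5809, 0.3612]
tcp_rot: [-2.398, 1.57, -2.061]
wrist_force: [-0.1, 0.2, -0.2]
opening: 0.0856
clock: 1.4
position: [0.3593, 0.2942, 0.3605]
tcp_rot: [-1.606, 1.571, -1.262]
wrist_force: [1.4, -0.2, 0.2]
opening: 0.0856
t 1.4 pos [0.3593 0.2942 0.3605] rot [-1.606  1.571 -1.262] open 0.0856 F [ 1.4 -0.2  0.2] q [ 0.53 -0.38  1.79 -0.    1.74  0.18]
shift cm [  6.05 -53.73   4.62]
[[ 0.    -0.337  0.941]
 [-0.     0.941  0.337]
 [-1.    -0.    -0.   ]]
```

```bash
python3 -m creep '[{"dx":0,"dy":-3.85,"dz":0.33,"ax":0,"ay":0,"az":0},{"dx":0,"dy":-3.85,"dz":0.33,"ax":0,"ay":0,"az":0},{"dx":0,"dy":-3.85,"dz":0.33,"ax":0,"ay":0,"az":0},{"dx":0,"dy":-3.85,"dz":0.33,"ax":0,"ay":0,"az":0},{"dx":0,"dy":-3.85,"dz":0.33,"ax":0,"ay":0,"az":0},{"dx":0,"dy":-3.85,"dz":0.33,"ax":0,"ay":0,"az":0},{"dx":0,"dy":-3.85,"dz":0.33,"ax":0,"ay":0,"az":0},{"dx":0,"dy":-3.85,"dz":0.33,"ax":0,"ay":0,"az":0}]' &&
python3 -m creep '[{"dx":0.5,"dy":-3.85,"dz":0.33,"ax":0,"ay":0,"az":0},{"dx":0.5,"dy":-3.85,"dz":0.33,"ax":0,"ay":0,"az":0},{"dx":0.5,"dy":-3.85,"dz":0.33,"ax":0,"ay":0,"az":0},{"dx":0.5,"dy":-3.85,"dz":0.33,"ax":0,"ay":0,"az":0},{"dx":0.5,"dy":-3.85,"dz":0.33,"ax":0,"ay":0,"az":0},{"dx":0,"dy":0,"dz":0,"ax":0,"ay":0,"az":0},{"dx":0,"dy":0,"dz":0,"ax":0,"ay":0,"az":0}]'
python3 - <<'E'
from h import *
plan([.584,-.196,.16])
c,im,d=cam('wrist'); print(c); save(im,'w1.png'); np.savez('pics/w1.npz',im=im,d=d,c=np.array(c,dtype=object))
E
```

```text
clock: 2.07
position: [0.4879, 0.0129, 0.3606]
tcp_rot: [0.764, 1.571, 1.107]
wrist_force: [1.2, 0.2, -0.0]
opening: 0.0854
clock: 2.65
position: [0.5679, -0.1624, 0.3338]
tcp_rot: [2.353, 1.567, 2.694]
wrist_force: [0.4, -0.1, 0.6]
opening: 0.0852
t 2.65 pos [ 0.5679 -0.1624  0.3338] rot [2.353 1.567 2.694] open 0.0852 F [ 0.4 -0.1  0.6] q [-0.4  -0.07  1.56  0.    1.65 -0.75]
shift cm [17.37 -3.75  0.44]
{'vertical_fov': 65.33591171168271, 'cx': 321.58155131786674, 'cy': 196.78611405444332, 'origin': array([ 0.54105959, -0.08750101,  0.47589025]), 'orientation': array([-0.31236108,  0.00182028,  0.34130909])}
```

View pics/w1.png

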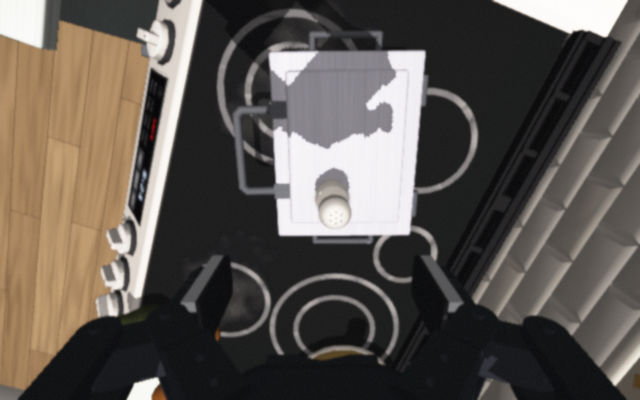

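Run:
```python
from h import *
c,im,d=load('w1')
save(cv2.resize(im[40:240,225:435],None,fx=3,fy=3,interpolation=cv2.INTER_CUBIC),'w1c.png')
P=pts(c,d)
for u,v in [(334,213),(330,180),(348,210),(302,200),(390,200),(238,150),(332,190)]: print(u,v,P[v,u].round(3))
```

```text
334 213 [ 0.588 -0.186  0.191]
330 180 [ 0.58  -0.17   0.131]
348 210 [ 0.601 -0.181  0.185]
302 200 [ 0.559 -0.213  0.103]
390 200 [ 0.663 -0.176  0.103]
238 150 [ 0.466 -0.181  0.098]
332 190 [ 0.583 -0.174  0.157]
```

View pics/w1c.png

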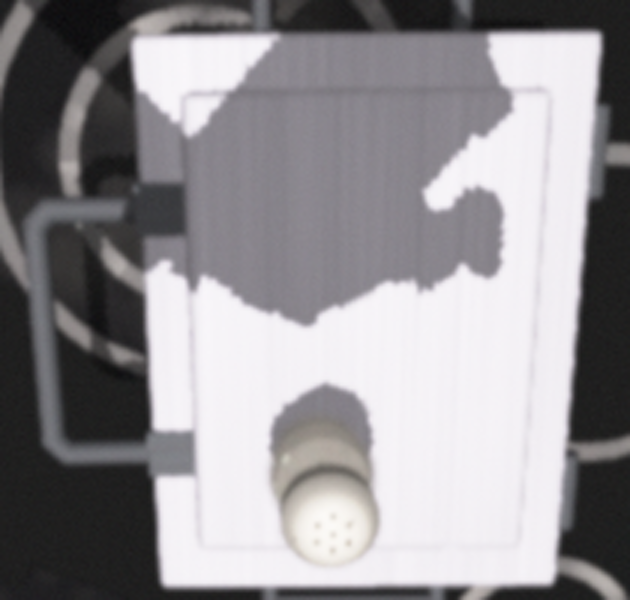

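```bash
cat > fit2.py <<'E'
from h import *
from scipy.optimize import least_squares
c=load('w1')[0]
loc=np.array([[-.07,.093,.103],[.07,.093,.103],[.07,-.093,.103],[-.07,-.093,.103],[-.13,.044,.094],[-.13,-.044,.094]])
px=np.array([(185,93),(551,90),(518,547),(203,548),(36,208),(57,456)])/3+(225,40)
f=lambda q:(proj(c,R.from_euler('z',q[2]).apply(loc)+[q[0],q[1],0])-px).ravel()
s=least_squares(f,[.587,-.145,.345]); print(s.x.round(4),s.fun.reshape(-1,2).round(1).tolist())
print('bar pts',ray(c,225+36/3,40+208/3,.094),ray(c,225+57/3,40+456/3,.094))
for z in (.103,.15,.193): print('shaker',z, proj(c,[.584,-.196,z]))
print(ray(c,335,215,.193),ray(c,225+335/3,40+472/3,.185))
E
python3 fit2.py
```

```text
[ 0.5902 -0.1386  0.3475] [[-1.7, -1.4], [2.5, -1.3], [1.7, 1.6], [-1.7, 1.8], [-0.0, 5.7], [-0.8, -5.7]]
bar pts [ 0.45131909 -0.13520133  0.094     ] [ 0.48590798 -0.2311913   0.094     ]
shaker 0.103 [325.43413206 193.89721807]
shaker 0.15 [325.85507202 206.54620849]
shaker 0.193 [326.34831812 221.36795495]
[ 0.58965441 -0.18690711  0.193     ] [ 0.58612705 -0.17177015  0.185     ]
```

```bash
python3 - <<'E'
from h import *
c,im,d=load('w1')
Rm=R.from_euler('xyz',[2.353,1.567,2.694]); p=np.array([.5679,-.1624,.3338])
for g in (-.013,-.03): 
  for z in (-.043,0,.043): print(g,z,proj(c,p+Rm.apply([g,0,z])))
E
python3 -m creep '[{"dx":1.5,"dy":-1.5,"dz":0.1,"ax":0,"ay":0,"az":0},{"dx":1.5,"dy":-1.0,"dz":0.1,"ax":0,"ay":0,"az":0},{"dx":1.5,"dy":-0.8,"dz":0.1,"ax":0,"ay":0,"az":0},{"dx":1.5,"dy":0,"dz":0.1,"ax":0,"ay":0,"az":0},{"dx":1.5,"dy":0,"dz":0,"ax":0,"ay":0,"az":0},{"dx":1.5,"dy":0,"dz":0,"ax":0,"ay":0,"az":0},{"dx":0,"dy":0,"dz":0,"ax":0,"ay":0,"az":0},{"dx":0,"dy":0,"dz":0,"ax":0,"ay":0,"az":0}]'
python3 - <<'E'
from h import *
plan([.586,-.192,.133])
c,im,d=cam('wrist'); print(c); save(im,'w2.png'); np.savez('pics/w2.npz',im=im,d=d,c=np.array(c,dtype=object))
E
```

```text
-0.013 -0.043 [231.54650356 273.19448376]
-0.013 0 [322.62267179 273.17676158]
-0.013 0.043 [413.65057105 273.1590488 ]
-0.03 -0.043 [220.48084617 295.14771308]
-0.03 0 [322.78555062 295.12127046]
-0.03 0.043 [425.02935449 295.09484357]
clock: 3.37
position: [0.5822, -0.1898, 0.244]
tcp_rot: [2.337, 1.568, 2.681]
wrist_force: [0.3, 0.1, 0.1]
opening: 0.0854
t 3.3667 pos [ 0.5822 -0.1898  0.244 ] rot [2.337 1.568 2.681] open 0.0854 F [0.3 0.1 0.1] q [-0.44  0.02  1.63  0.    1.5  -0.78]
shift cm [11.1  -0.36  0.31]
{'vertical_fov': 65.33591171168271, 'cx': 321.58155131786674, 'cy': 196.78611405444332, 'origin': array([ 0.55499516, -0.11491035,  0.38609905]), 'orientation': array([-0.31277792,  0.00134554,  0.34465205])}
```

View pics/w2.png

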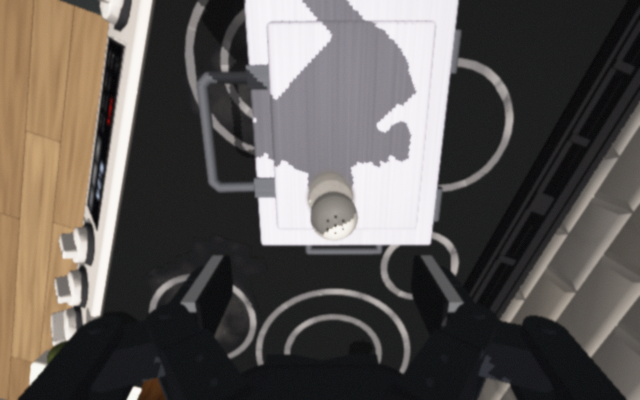

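Run:
```python
from h import *
c,im,d=load('w2')
print(ray(c,333,217,.193)); P=pts(c,d); print(P[212,333],P[225,340])
m=(P[...,2]>.17)&(P[...,2]<.2)&(P[...,0]>.55)&(P[...,0]<.63)&(P[...,1]>-.23)&(P[...,1]<-.15)
Q=P[m]; print(len(Q),Q.min(0),Q.max(0),Q.mean(0)); print(np.argwhere(m).min(0),np.argwhere(m).max(0))
```

```text
[ 0.58776013 -0.18449353  0.193     ]
[ 0.58706514 -0.18230539  0.18968413] [ 0.59445465 -0.18881547  0.19164726]
1827 [ 0.57362108 -0.20610118  0.17001638] [ 0.60736928 -0.17251871  0.19276572] [ 0.5888186  -0.18594887  0.18624777]
[192 310] [239 357]
```

```bash
python3 -m creep '[{"dx":1.5,"dy":-0.1,"dz":0.3,"ax":0,"ay":0,"az":0},{"dx":1.5,"dy":-0.1,"dz":0.3,"ax":0,"ay":0,"az":0},{"dx":1.5,"dy":0,"dz":0,"ax":0,"ay":0,"az":0},{"dx":1.5,"dy":0,"dz":0,"ax":0,"ay":0,"az":0},{"dx":1.5,"dy":0,"dz":0,"ax":0,"ay":0,"az":0},{"dx":1.5,"dy":0,"dz":0,"ax":0,"ay":0,"az":0},{"dx":1.0,"dy":0,"dz":0,"ax":0,"ay":0,"az":0},{"dx":0.9,"dy":0,"dz":0,"ax":0,"ay":0,"az":0}]' && python3 -m creep '[{"dx":0,"dy":0,"dz":0,"ax":0,"ay":0,"az":0},{"dx":0,"dy":0,"dz":0,"ax":0,"ay":0,"az":0}]'
python3 - <<'E'
from h import *
plan()
c,im,d=cam('wrist'); save(im,'w3.png')
E
```

```text
clock: 4.08
position: [0.5884, -0.19, 0.1342]
tcp_rot: [2.357, 1.568, 2.701]
wrist_force: [0.2, -0.1, -0.2]
opening: 0.0849
clock: 4.25
position: [0.589, -0.1903, 0.1361]
tcp_rot: [2.356, 1.57, 2.699]
wrist_force: [-0.3, -0.6, 0.5]
opening: 0.0856
t 4.25 pos [ 0.589  -0.1903  0.1361] rot [2.356 1.57  2.699] open 0.0856 F [-0.3 -0.6  0.5] q [-0.43  0.11  1.71  0.    1.32 -0.78]
```

View pics/w3.png

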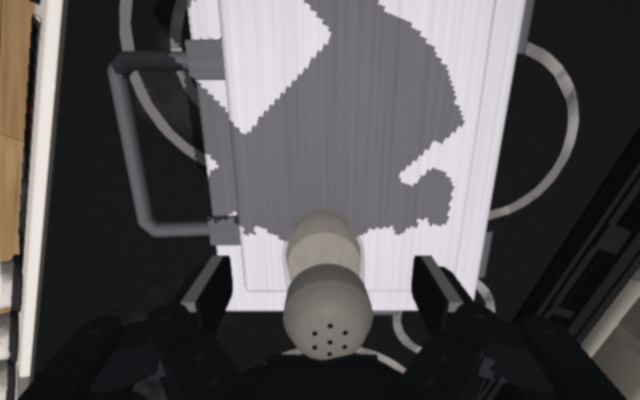

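Run:
```python
from h import *
c=ctrl.calibration('wrist')
for y in (-.19,-.185): 
  print(y,proj(c,[.589,y,.193]),proj(c,np.array([.589,y,.103])+.022*np.array([-.338,.941,0])),proj(c,[.589,y,.193]+.017*np.array([-.338,.941,0])))
```

```text
-0.19 [322.17219668 339.64839602] [321.71780258 196.5921739 ] [322.16629692 297.23729937]
-0.185 [327.19649322 328.32697353] [324.58422607 188.98915077] [327.45639925 284.69602078]
```

```bash
python3 -m creep '[{"dx":0,"dy":0,"dz":0.2,"ax":0,"ay":0,"az":0},{"dx":0,"dy":0,"dz":0,"ax":0,"ay":0,"az":0},{"dx":0,"dy":0,"dz":0,"ax":0,"ay":0,"az":0},{"dx":0,"dy":0,"dz":0,"ax":0,"ay":0,"az":0},{"dx":0,"dy":0,"dz":0,"ax":0,"ay":0,"az":0},{"dx":0,"dy":0,"dz":0,"ax":0,"ay":0,"az":0},{"dx":0,"dy":0,"dz":0,"ax":0,"ay":0,"az":0},{"dx":0,"dy":0,"dz":0,"ax":0,"ay":0,"az":0}]' 1 30
```

```text
clock: 4.97
position: [0.5916, -0.1901, 0.1379]
tcp_rot: [-0.97, 1.569, -0.626]
wrist_force: [-1.3, 0.2, 5.3]
opening: 0.0384
```

```bash
python3 -m creep '[{"dx":0,"dy":0,"dz":0,"ax":0,"ay":0,"az":0},{"dx":0,"dy":0,"dz":0,"ax":0,"ay":0,"az":0},{"dx":-0.5,"dy":0,"dz":0,"ax":0,"ay":0,"az":0},{"dx":-1.0,"dy":0,"dz":0,"ax":0,"ay":0,"az":0},{"dx":-2.0,"dy":0,"dz":0,"ax":0,"ay":0,"az":0},{"dx":-2.0,"dy":0,"dz":0,"ax":0,"ay":0,"az":0},{"dx":0,"dy":0,"dz":0,"ax":0,"ay":0,"az":0},{"dx":0,"dy":0,"dz":0,"ax":0,"ay":0,"az":0}]'
python3 - <<'E'
from h import *
plan([.51,-.39,.18])
c,im,d=cam('wrist'); save(im,'w4.png'); np.savez('pics/w4.npz',im=im,d=d,c=np.array(c,dtype=object))
E
```

```text
clock: 5.63
position: [0.592, -0.19, 0.1933]
tcp_rot: [-0.715, 1.568, -0.371]
wrist_force: [-0.1, 0.6, -1.5]
opening: 0.0384
t 5.6333 pos [ 0.592  -0.19    0.1933] rot [-0.715  1.568 -0.371] open 0.0384 F [-0.1  0.6 -1.5] q [-0.43  0.07  1.66  0.    1.41 -0.77]
shift cm [  1.33 -16.07 -14.46]
```

View pics/w4.png

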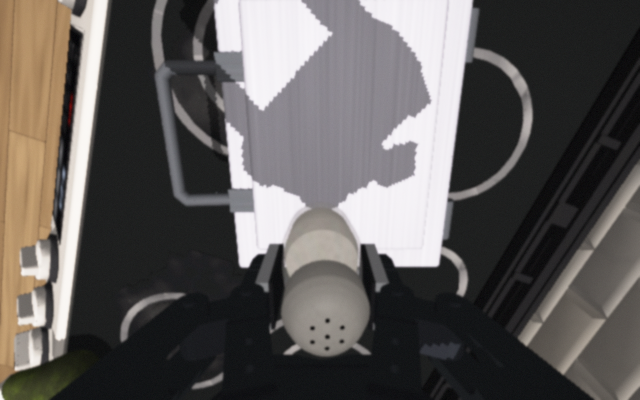

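```bash
python3 -m creep '[{"dx":0,"dy":-2.3,"dz":-2.1,"ax":0,"ay":0,"az":0},{"dx":0,"dy":-2.3,"dz":-2.1,"ax":0,"ay":0,"az":0},{"dx":0,"dy":-2.3,"dz":-2.1,"ax":0,"ay":0,"az":0},{"dx":0,"dy":-2.3,"dz":-2.1,"ax":0,"ay":0,"az":0},{"dx":0,"dy":-2.3,"dz":-2.1,"ax":0,"ay":0,"az":0},{"dx":0,"dy":-2.3,"dz":-2.1,"ax":0,"ay":0,"az":0},{"dx":0,"dy":-2.3,"dz":-2.1,"ax":0,"ay":0,"az":0},{"dx":0,"dy":0,"dz":0,"ax":0,"ay":0,"az":0}]' && python3 -m creep '[{"dx":2,"dy":0,"dz":0,"ax":0,"ay":0,"az":0},{"dx":2,"dy":0,"dz":0,"ax":0,"ay":0,"az":0},{"dx":2,"dy":0,"dz":0,"ax":0,"ay":0,"az":0},{"dx":2,"dy":0,"dz":0,"ax":0,"ay":0,"az":0},{"dx":2,"dy":0,"dz":0,"ax":0,"ay":0,"az":0},{"dx":2,"dy":0,"dz":0,"ax":0,"ay":0,"az":0},{"dx":0,"dy":0,"dz":0,"ax":0,"ay":0,"az":0},{"dx":0,"dy":0,"dz":0,"ax":0,"ay":0,"az":0}]'
python3 - <<'E'
from h import *
plan([.51,-.39,.036])
for n in ('wrist','scene'):
    c,im,d=cam(n); save(im,n+'5.png'); 
    P=pts(c,d)
    if n=='wrist': print(P[100:200:20,250:450:40,2].round(3))
    else: save(cv2.resize(im[150:310,300:470],None,fx=4,fy=4,interpolation=cv2.INTER_CUBIC),'s5c.png')
E
```

```text
clock: 6.35
position: [0.5039, -0.3946, 0.1893]
tcp_rot: [2.743, 1.567, 3.082]
wrist_force: [-0.1, 0.2, -0.6]
opening: 0.0381
clock: 7.02
position: [0.5056, -0.3889, 0.0688]
tcp_rot: [1.99, 1.565, 2.334]
wrist_force: [-0.0, -0.3, -0.7]
opening: 0.0377
t 7.0167 pos [ 0.5056 -0.3889  0.0688] rot [1.99  1.565 2.334] open 0.0377 F [-0.  -0.3 -0.7] q [-0.77  0.23  1.7   0.    1.22 -1.12]
shift cm [ 3.28 -0.27  0.38]
[[-0.002 -0.002 -0.002 -0.001 -0.001]
 [-0.002 -0.001 -0.001 -0.001 -0.001]
 [-0.002  0.001  0.    -0.001 -0.001]
 [-0.001 -0.001 -0.    -0.    -0.003]
 [-0.001 -0.    -0.001 -0.    -0.001]]
```

View pics/wrist5.png

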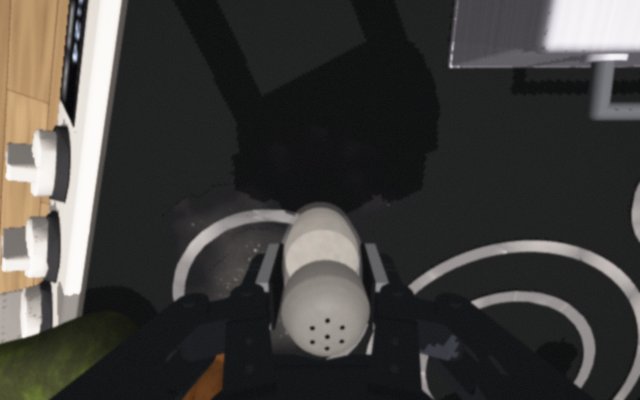

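View pics/s5c.png

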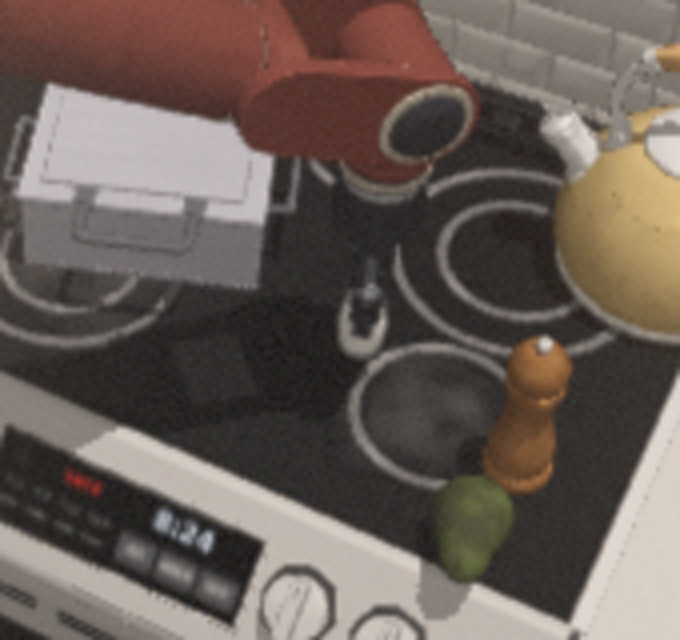

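```bash
python3 -m creep '[{"dx":1.0,"dy":0,"dz":0,"ax":0,"ay":0,"az":0},{"dx":1.0,"dy":0,"dz":0,"ax":0,"ay":0,"az":0},{"dx":0.5,"dy":0,"dz":0,"ax":0,"ay":0,"az":0},{"dx":0.3,"dy":0,"dz":0,"ax":0,"ay":0,"az":0},{"dx":0,"dy":0,"dz":0,"ax":0,"ay":0,"az":0},{"dx":0,"dy":0,"dz":0,"ax":0,"ay":0,"az":0}]'; python3 -m creep '[{"dx":0.15,"dy":0,"dz":0,"ax":0,"ay":0,"az":0},{"dx":0,"dy":0,"dz":0,"ax":0,"ay":0,"az":0},{"dx":0,"dy":0,"dz":0,"ax":0,"ay":0,"az":0}]'
```

```text
clock: 7.62
position: [0.5069, -0.3907, 0.0435]
tcp_rot: [2.008, 1.57, 2.351]
wrist_force: [-0.2, -0.2, -0.5]
opening: 0.0381
clock: 7.87
position: [0.5071, -0.391, 0.0426]
tcp_rot: [-1.134, 1.57, -0.791]
wrist_force: [-0.3, -0.3, -0.1]
opening: 0.0384
```

```bash
python3 -m creep '[{"dx":0.3,"dy":0,"dz":0,"ax":0,"ay":0,"az":0},{"dx":0,"dy":0,"dz":0,"ax":0,"ay":0,"az":0},{"dx":0,"dy":0,"dz":0,"ax":0,"ay":0,"az":0}]';python3 -m creep '[{"dx":0.2,"dy":0,"dz":0,"ax":0,"ay":0,"az":0},{"dx":0,"dy":0,"dz":0,"ax":0,"ay":0,"az":0},{"dx":0,"dy":0,"dz":0,"ax":0,"ay":0,"az":0}]'
```

```text
clock: 8.12
position: [0.5068, -0.3907, 0.0391]
tcp_rot: [2.015, 1.57, 2.359]
wrist_force: [-1.0, -0.5, -0.8]
opening: 0.0382
clock: 8.37
position: [0.5069, -0.3907, 0.0371]
tcp_rot: [2.069, 1.57, 2.413]
wrist_force: [0.5, 0.2, -1.1]
opening: 0.0383
```

```bash
python3 -m creep '[{"dx":0.15,"dy":0,"dz":0,"ax":0,"ay":0,"az":0},{"dx":0,"dy":0,"dz":0,"ax":0,"ay":0,"az":0},{"dx":0,"dy":0,"dz":0,"ax":0,"ay":0,"az":0}]';python3 -m creep '[{"dx":0.15,"dy":0,"dz":0,"ax":0,"ay":0,"az":0},{"dx":0,"dy":0,"dz":0,"ax":0,"ay":0,"az":0},{"dx":0,"dy":0,"dz":0,"ax":0,"ay":0,"az":0}]'
```

```text
clock: 8.62
position: [0.5069, -0.3908, 0.0357]
tcp_rot: [2.127, 1.571, 2.47]
wrist_force: [-0.2, 0.5, -0.6]
opening: 0.0383
clock: 8.87
position: [0.5073, -0.3912, 0.035]
tcp_rot: [-1.213, 1.57, -0.869]
wrist_force: [-0.6, 0.4, 3.0]
opening: 0.0383
```

```bash
python3 -m creep '[{"dx":0,"dy":0,"dz":0,"ax":0,"ay":0,"az":0},{"dx":0,"dy":0,"dz":0,"ax":0,"ay":0,"az":0},{"dx":0,"dy":0,"dz":0,"ax":0,"ay":0,"az":0},{"dx":0,"dy":0,"dz":0,"ax":0,"ay":0,"az":0},{"dx":0,"dy":0,"dz":0,"ax":0,"ay":0,"az":0},{"dx":0,"dy":0,"dz":0,"ax":0,"ay":0,"az":0}]' -1; python3 -m creep '[{"dx":-1,"dy":0,"dz":0,"ax":0,"ay":0,"az":0},{"dx":-2,"dy":0,"dz":0,"ax":0,"ay":0,"az":0},{"dx":-3,"dy":0,"dz":0,"ax":0,"ay":0,"az":0},{"dx":-3,"dy":0,"dz":0,"ax":0,"ay":0,"az":0},{"dx":-4,"dy":0,"dz":0,"ax":0,"ay":0,"az":0},{"dx":-4,"dy":0,"dz":0,"ax":0,"ay":0,"az":0},{"dx":-4,"dy":0,"dz":0,"ax":0,"ay":0,"az":0},{"dx":-2,"dy":0,"dz":0,"ax":0,"ay":0,"az":0}]'
python3 - <<'E'
from h import *
plan()
c,im,d=cam('wrist'); save(im,'w6.png')
E
```

```text
clock: 9.37
position: [0.5069, -0.3908, 0.0342]
tcp_rot: [2.018, 1.571, 2.361]
wrist_force: [0.8, -0.8, -0.5]
opening: 0.0856
clock: 10.03
position: [0.5083, -0.3921, 0.2723]
tcp_rot: [-1.116, 1.561, -0.772]
wrist_force: [0.4, -0.7, 2.1]
opening: 0.0852
t 10.0333 pos [ 0.5083 -0.3921  0.2723] rot [-1.116  1.561 -0.772] open 0.0852 F [ 0.4 -0.7  2.1] q [-0.77  0.07  1.53  0.    1.53 -1.12]
```

View pics/w6.png

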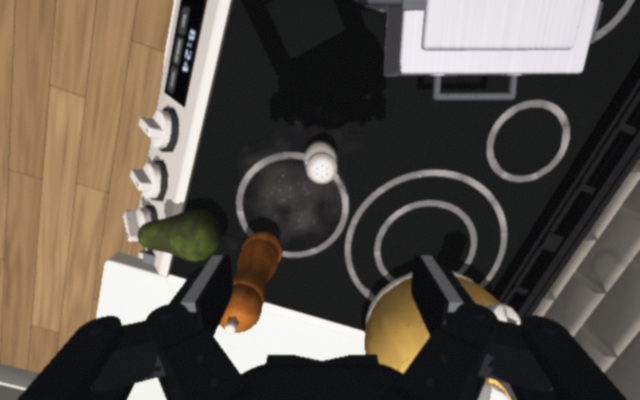

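```bash
python3 -m creep '[{"dx":0,"dy":2,"dz":0,"ax":0,"ay":-0.112,"az":0},{"dx":0,"dy":2,"dz":0,"ax":0,"ay":-0.112,"az":0},{"dx":0,"dy":2,"dz":0,"ax":0,"ay":-0.112,"az":0},{"dx":0,"dy":2,"dz":0,"ax":0,"ay":-0.112,"az":0},{"dx":0,"dy":2,"dz":0,"ax":0,"ay":-0.112,"az":0},{"dx":0,"dy":2,"dz":0,"ax":0,"ay":-0.112,"az":0},{"dx":0,"dy":2,"dz":0,"ax":0,"ay":-0.112,"az":0},{"dx":0,"dy":0,"dz":0,"ax":0,"ay":0,"az":0}]'
cat >> h.py <<'E'
YAW=.346
def tool(pitch,yaw=YAW):
    d=np.array([np.cos(yaw),np.sin(yaw),0]);x=np.cos(pitch)*d-np.sin(pitch)*np.array([0,0,1])
    y=np.array([-np.sin(yaw),np.cos(yaw),0]); return R.from_matrix(np.array([x,y,np.cross(x,y)]).T)
E
python3 - <<'E'
from h import *
print(plan([.414,-.205,.151],tool(np.pi/4)).as_matrix().round(3))
E
```

```text
clock: 10.75
position: [0.4561, -0.255, 0.2578]
tcp_rot: [0.014, 0.787, 0.352]
wrist_force: [-0.8, -0.2, -2.4]
opening: 0.0856
t 10.75 pos [ 0.4561 -0.255   0.2578] rot [0.014 0.787 0.352] open 0.0856 F [-0.8 -0.2 -2.4] q [-1.05 -0.43  2.13  0.79  1.37 -1.52]
shift cm [ 5.99  6.02 -9.2 ]
turn [-0.009 -0.002 -0.005]
[[ 0.663 -0.336  0.669]
 [ 0.244  0.942  0.232]
 [-0.708  0.01   0.706]]
```

```bash
python3 -m creep '[{"dx":1.2,"dy":1.2,"dz":-1.84,"ax":0,"ay":0,"az":0},{"dx":1.2,"dy":1.2,"dz":-1.84,"ax":0,"ay":0,"az":0},{"dx":1.2,"dy":1.2,"dz":-1.84,"ax":0,"ay":0,"az":0},{"dx":1.2,"dy":1.2,"dz":-1.84,"ax":0,"ay":0,"az":0},{"dx":1.2,"dy":1.2,"dz":-1.84,"ax":0,"ay":0,"az":0},{"dx":0,"dy":0,"dz":0,"ax":0,"ay":0,"az":0},{"dx":0,"dy":0,"dz":0,"ax":0,"ay":0,"az":0}]'
python3 - <<'E'
from h import *
plan([.467,-.186,.094],tool(np.pi/4))
c,im,d=cam('wrist'); save(im,'w7.png');np.savez('pics/w7.npz',im=im,d=d,c=np.array(c,dtype=object))
E
```

```text
clock: 11.33
position: [0.4183, -0.2102, 0.1569]
tcp_rot: [0.001, 0.787, 0.344]
wrist_force: [0.1, 0.3, 1.0]
opening: 0.0851
t 11.3333 pos [ 0.4183 -0.2102  0.1569] rot [0.001 0.787 0.344] open 0.0851 F [0.1 0.3 1. ] q [-1.08 -0.51  2.35  0.82  1.28 -1.66]
shift cm [ 8.27  0.63 -0.62]
turn [-0.002 -0.002  0.001]
```

View pics/w7.png

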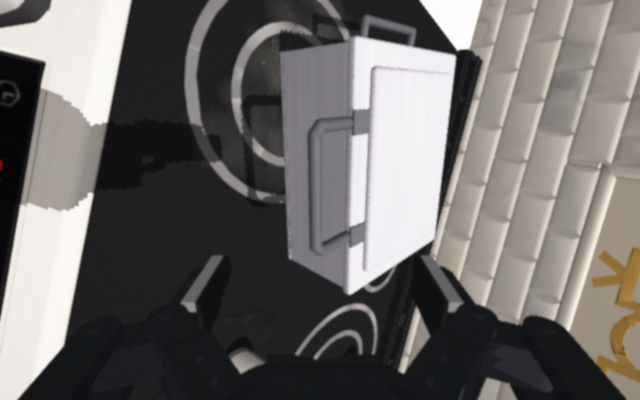

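Run:
```python
from h import *
c,im,d=load('w7'); P=pts(c,d)
save(cv2.resize(im[100:300,270:410],None,fx=4,fy=4,interpolation=cv2.INTER_CUBIC)[:600],'w7c.png')
for v in range(130,255,12):
    seg=P[v,300:335]; z=d[v,300:335]; i=z.argmin(); print(v,300+i,seg[i].round(3))
```

```text
130 314 [ 0.448 -0.139  0.096]
142 314 [ 0.45  -0.147  0.097]
154 313 [ 0.452 -0.155  0.097]
166 314 [ 0.456 -0.163  0.097]
178 311 [ 0.457 -0.172  0.096]
190 312 [ 0.46  -0.181  0.096]
202 313 [ 0.296 -0.169  0.257]
214 314 [ 0.468 -0.198  0.097]
226 315 [ 0.47  -0.207  0.098]
238 313 [ 0.474 -0.217  0.096]
250 325 [ 0.296 -0.169  0.257]
```

View pics/w7c.png

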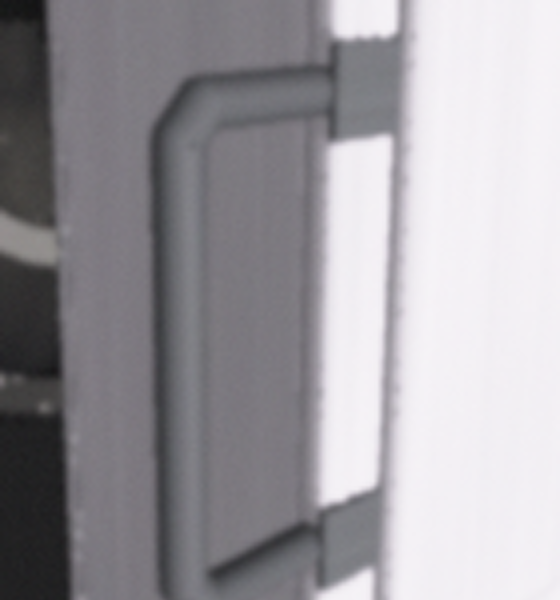

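```bash
python3 -m creep '[{"dx":1.5,"dy":0.5,"dz":-0.4,"ax":0,"ay":0,"az":0},{"dx":1.5,"dy":0.5,"dz":-0.4,"ax":0,"ay":0,"az":0},{"dx":1.5,"dy":0,"dz":0,"ax":0,"ay":0,"az":0},{"dx":1.5,"dy":0,"dz":0,"ax":0,"ay":0,"az":0},{"dx":1.5,"dy":0,"dz":0,"ax":0,"ay":0,"az":0},{"dx":1.5,"dy":0,"dz":0,"ax":0,"ay":0,"az":0},{"dx":1.1,"dy":0,"dz":0,"ax":0,"ay":0,"az":0},{"dx":0,"dy":0,"dz":0,"ax":0,"ay":0,"az":0}]'
python3 - <<'E'
from h import *
plan([.4766,-.178,.0796],tool(np.pi/4))
c,im,d=cam('wrist'); save(im,'w8.png')
E
```

```text
clock: 12.05
position: [0.4784, -0.1792, 0.0806]
tcp_rot: [-0.001, 0.787, 0.344]
wrist_force: [-0.5, 0.2, 0.0]
opening: 0.0852
t 12.05 pos [ 0.4784 -0.1792  0.0806] rot [-0.001  0.787  0.344] open 0.0852 F [-0.5  0.2  0. ] q [-0.89 -0.29  2.34  0.91  1.01 -1.72]
shift cm [-0.02  0.18 -0.16]
turn [-0.    -0.001  0.001]
```

View pics/w8.png

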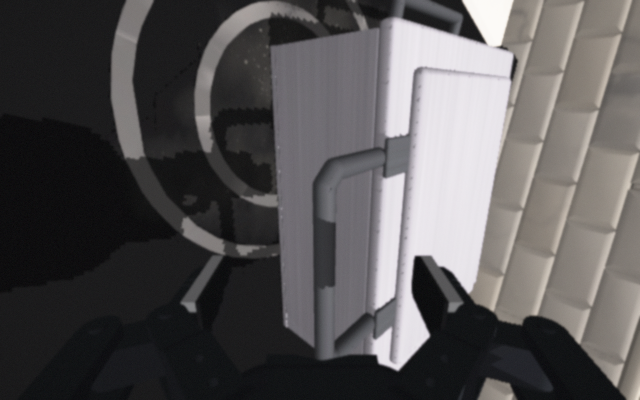

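```bash
python3 -m creep '[{"dx":0,"dy":0.3,"dz":-0.1,"ax":0,"ay":0,"az":0},{"dx":0,"dy":0,"dz":0,"ax":0,"ay":0,"az":0},{"dx":0,"dy":0,"dz":0,"ax":0,"ay":0,"az":0},{"dx":0,"dy":0,"dz":0,"ax":0,"ay":0,"az":0},{"dx":0,"dy":0,"dz":0,"ax":0,"ay":0,"az":0},{"dx":0,"dy":0,"dz":0,"ax":0,"ay":0,"az":0},{"dx":0,"dy":0,"dz":0,"ax":0,"ay":0,"az":0},{"dx":0,"dy":0,"dz":0,"ax":0,"ay":0,"az":0}]' 1 50
python3 -m creep '[{"dx":0,"dy":0,"dz":0,"ax":0,"ay":0,"az":0},{"dx":0,"dy":0,"dz":0,"ax":0,"ay":0,"az":0},{"dx":0,"dy":0,"dz":0,"ax":0,"ay":0,"az":0}]'
python3 - <<'E'
from h import *
plan()
c,im,d=cam('wrist'); save(im,'w9.png')
E
```

```text
clock: 12.77
position: [0.4771, -0.1757, 0.0821]
tcp_rot: [0.0, 0.78, 0.345]
wrist_force: [9.7, 6.1, 4.3]
opening: 0.0081
clock: 13.02
position: [0.4771, -0.1757, 0.0821]
tcp_rot: [0.0, 0.78, 0.345]
wrist_force: [8.1, 6.4, 5.4]
opening: 0.0081
t 13.0167 pos [ 0.4771 -0.1757  0.0821] rot [0.    0.78  0.345] open 0.0081 F [8.1 6.4 5.4] q [-0.89 -0.3   2.35  0.92  1.01 -1.72]
```

View pics/w9.png

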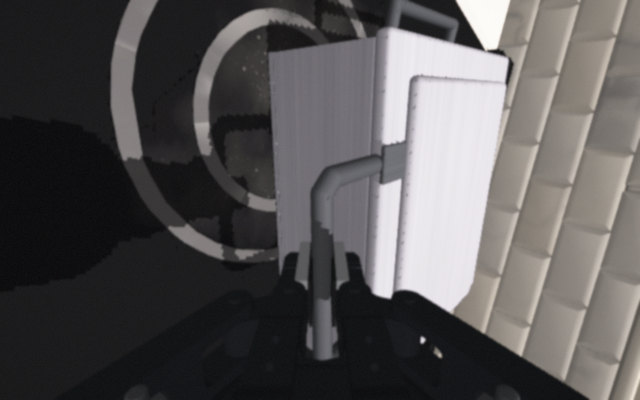

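Run:
```python
import numpy as np
f=lambda t:np.array([-.219*np.cos(t)+.007*np.sin(t),.219*np.sin(t)+.007*np.cos(t)])
A=np.radians(np.r_[0:62.5:2.5]); p=np.array([f(a) for a in A]); D=np.diff(p,axis=0)*100
for a,d in zip(np.degrees(A[1:]),D): print(a,'dx %.2f dz %.2f'%((d[0]-d[1])*.7071,(d[0]+d[1])*.7071))
```

```text
2.5 dx -0.64 dz 0.71
5.0 dx -0.61 dz 0.74
7.499999999999999 dx -0.57 dz 0.76
10.0 dx -0.54 dz 0.79
12.5 dx -0.51 dz 0.81
14.999999999999998 dx -0.47 dz 0.83
17.5 dx -0.43 dz 0.85
20.0 dx -0.40 dz 0.87
22.5 dx -0.36 dz 0.89
25.0 dx -0.32 dz 0.90
27.5 dx -0.28 dz 0.91
29.999999999999996 dx -0.24 dz 0.93
32.5 dx -0.20 dz 0.94
35.0 dx -0.16 dz 0.94
37.5 dx -0.12 dz 0.95
40.0 dx -0.07 dz 0.95
42.5 dx -0.03 dz 0.96
45.0 dx 0.01 dz 0.96
47.5 dx 0.05 dz 0.95
50.0 dx 0.09 dz 0.95
52.50000000000001 dx 0.13 dz 0.95
55.0 dx 0.18 dz 0.94
57.5 dx 0.22 dz 0.93
59.99999999999999 dx 0.26 dz 0.92
```

```bash
python3 -m creep '[{"dx":-0.64,"dy":0,"dz":0.71,"ax":0,"ay":0,"az":0},{"dx":-0.61,"dy":0,"dz":0.74,"ax":0,"ay":0,"az":0},{"dx":-0.57,"dy":0,"dz":0.76,"ax":0,"ay":0,"az":0},{"dx":-0.54,"dy":0,"dz":0.79,"ax":0,"ay":0,"az":0},{"dx":0,"dy":0,"dz":0,"ax":0,"ay":0,"az":0},{"dx":0,"dy":0,"dz":0,"ax":0,"ay":0,"az":0}]'
```

```text
clock: 13.57
position: [0.4805, -0.1745, 0.1182]
tcp_rot: [-0.002, 0.784, 0.341]
wrist_force: [15.7, 2.1, -5.9]
opening: 0.0078
```

```bash
python3 -m creep '[{"dx":-0.47,"dy":0,"dz":0.85,"ax":0,"ay":0,"az":0},{"dx":-0.43,"dy":0,"dz":0.87,"ax":0,"ay":0,"az":0},{"dx":-0.39,"dy":0,"dz":0.89,"ax":0,"ay":0,"az":0},{"dx":-0.36,"dy":0,"dz":0.91,"ax":0,"ay":0,"az":0},{"dx":0,"dy":0,"dz":0,"ax":0,"ay":0,"az":0},{"dx":0,"dy":0,"dz":0,"ax":0,"ay":0,"az":0}]'
python3 - <<'E'
from h import *
plan()
for n in ('wrist','scene'):
    c,im,d=cam(n); save(im,n+'10.png'); np.savez('pics/'+n+'10.npz',im=im,d=d,c=np.array(c,dtype=object))
    if n=='scene': save(cv2.resize(im[130:260,260:420],None,fx=4,fy=4,interpolation=cv2.INTER_CUBIC),'s10c.png')
E
```

```text
clock: 14.07
position: [0.4904, -0.1708, 0.1532]
tcp_rot: [-0.003, 0.792, 0.343]
wrist_force: [-18.7, -4.4, 5.5]
opening: 0.0082
t 14.0667 pos [ 0.4904 -0.1708  0.1532] rot [-0.003  0.792  0.343] open 0.0082 F [-18.7  -4.4   5.5] q [-0.85 -0.42  2.3   0.83  1.09 -1.53]
```

View pics/wrist10.png

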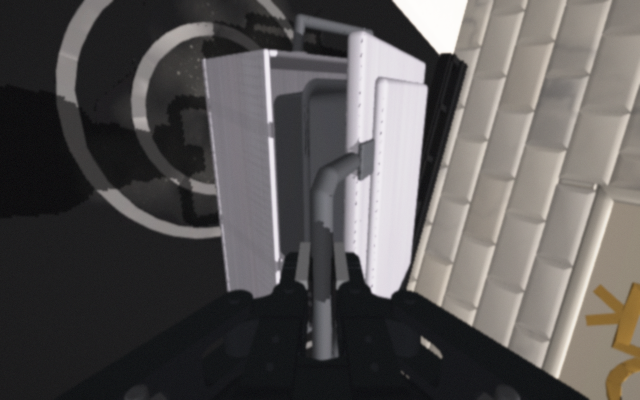

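View pics/s10c.png

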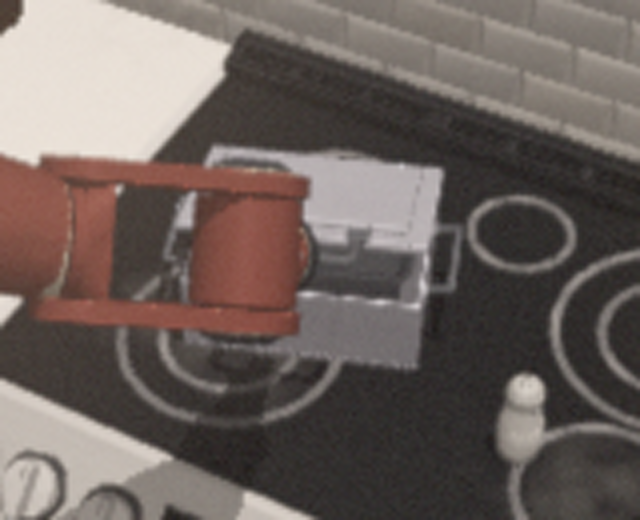

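```bash
cat >> h.py <<'E'
def lidangle(c,d,u0,u1,v0,v1):
    P=pts(c,d)[v0:v1,u0:u1].reshape(-1,3); P=P[d[v0:v1,u0:u1].ravel()>0]
    m=P.mean(0); n=np.linalg.svd(P-m,full_matrices=False)[2][2]; n*=np.sign(n[2])
    r=np.abs((P-m)@n); P=P[r<2.5*np.median(r)+1e-4]
    m=P.mean(0); n=np.linalg.svd(P-m,full_matrices=False)[2][2]; n*=np.sign(n[2])
    dx=np.array([np.cos(YAW),np.sin(YAW),0])
    print('angle',np.degrees(np.arctan2(-(n@dx) if False else n@dx,n[2])).round(2),'n',n.round(3),'rms',np.std((P-m)@n).round(4),len(P))
E
python3 - <<'E'
from h import *
c,im,d=load('wrist10'); lidangle(c,d,384,416,95,220)
lidangle(c,d,384,416,110,260)
c,im,d=load('scene10'); P=pts(c,d)
E
```

```text
angle 18.98 n [0.306 0.111 0.946] rms 0.0001 3670
angle 19.47 n [0.314 0.112 0.943] rms 0.0009 4425
```

```bash
python3 -m creep '[{"dx":-0.22,"dy":0,"dz":0.28,"ax":0,"ay":0,"az":0},{"dx":0,"dy":0,"dz":0,"ax":0,"ay":0,"az":0},{"dx":0,"dy":0,"dz":0,"ax":0,"ay":0,"az":0}]'
python3 - <<'E'
from h import *
plan()
c,im,d=cam('wrist'); save(im,'w11.png'); lidangle(c,d,384,416,95,220)
E
```

```text
clock: 14.42
position: [0.4915, -0.1704, 0.1567]
tcp_rot: [-0.001, 0.789, 0.343]
wrist_force: [-7.4, -2.3, 1.2]
opening: 0.0081
t 14.4167 pos [ 0.4915 -0.1704  0.1567] rot [-0.001  0.789  0.343] open 0.0081 F [-7.4 -2.3  1.2] q [-0.85 -0.42  2.29  0.83  1.1  -1.53]
angle 21.26 n [0.344 0.115 0.932] rms 0.0015 3726
```

```bash
python3 -m creep '[{"dx":0,"dy":0,"dz":0,"ax":0,"ay":0,"az":0},{"dx":0,"dy":0,"dz":0,"ax":0,"ay":0,"az":0},{"dx":0,"dy":0,"dz":0,"ax":0,"ay":0,"az":0},{"dx":0,"dy":0,"dz":0,"ax":0,"ay":0,"az":0},{"dx":0,"dy":0,"dz":0,"ax":0,"ay":0,"az":0},{"dx":0,"dy":0,"dz":0,"ax":0,"ay":0,"az":0},{"dx":0,"dy":0,"dz":0,"ax":0,"ay":0,"az":0},{"dx":0,"dy":0,"dz":0,"ax":0,"ay":0,"az":0}]'
python3 -m creep '[{"dx":0,"dy":0,"dz":0,"ax":0,"ay":0,"az":0},{"dx":0,"dy":0,"dz":0,"ax":0,"ay":0,"az":0},{"dx":0,"dy":0,"dz":0,"ax":0,"ay":0,"az":0},{"dx":0,"dy":0,"dz":0,"ax":0,"ay":0,"az":0},{"dx":0,"dy":0,"dz":0,"ax":0,"ay":0,"az":0},{"dx":0,"dy":0,"dz":0,"ax":0,"ay":0,"az":0},{"dx":0,"dy":0,"dz":0,"ax":0,"ay":0,"az":0},{"dx":0,"dy":0,"dz":0,"ax":0,"ay":0,"az":0}]'
python3 -m creep '[{"dx":0,"dy":0,"dz":0,"ax":0,"ay":0,"az":0},{"dx":0,"dy":0,"dz":0,"ax":0,"ay":0,"az":0},{"dx":0,"dy":0,"dz":0,"ax":0,"ay":0,"az":0},{"dx":0,"dy":0,"dz":0,"ax":0,"ay":0,"az":0},{"dx":0,"dy":0,"dz":0,"ax":0,"ay":0,"az":0},{"dx":0,"dy":0,"dz":0,"ax":0,"ay":0,"az":0},{"dx":0,"dy":0,"dz":0,"ax":0,"ay":0,"az":0},{"dx":0,"dy":0,"dz":0,"ax":0,"ay":0,"az":0}]'
python3 - <<'E'
from h import *
plan()
c,im,d=cam('wrist'); save(im,'w12.png'); np.savez('pics/w12.npz',im=im,d=d,c=np.array(c,dtype=object))
for b in [(380,408,95,200),(384,416,95,220),(380,408,100,150)]: lidangle(c,d,*b)
E
```

```text
clock: 15.13
position: [0.4915, -0.1704, 0.1565]
tcp_rot: [-0.001, 0.789, 0.343]
wrist_force: [-7.0, -4.1, 1.3]
opening: 0.0081
clock: 15.8
position: [0.4915, -0.1704, 0.1565]
tcp_rot: [-0.001, 0.789, 0.343]
wrist_force: [-7.3, -3.5, 0.3]
opening: 0.0078
clock: 16.47
position: [0.4915, -0.1704, 0.1565]
tcp_rot: [-0.001, 0.789, 0.343]
wrist_force: [-8.2, -3.5, 0.8]
opening: 0.0082
t 16.4667 pos [ 0.4915 -0.1704  0.1565] rot [-0.001  0.789  0.343] open 0.0082 F [-8.2 -3.5  0.8] q [-0.85 -0.42  2.29  0.83  1.1  -1.53]
angle 19.81 n [0.318 0.116 0.941] rms 0.0002 2717
angle 20.85 n [0.337 0.115 0.935] rms 0.0013 3707
angle 19.68 n [0.317 0.114 0.942] rms 0.0002 1280
```

View pics/w12.png

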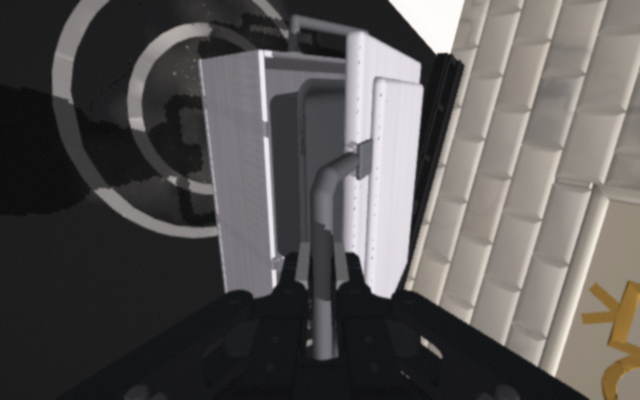

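```bash
python3 -m creep '[{"dx":0,"dy":0,"dz":0,"ax":0,"ay":0,"az":0},{"dx":0,"dy":0,"dz":0,"ax":0,"ay":0,"az":0},{"dx":0,"dy":0,"dz":0,"ax":0,"ay":0,"az":0},{"dx":0,"dy":0,"dz":0,"ax":0,"ay":0,"az":0},{"dx":0,"dy":0,"dz":0,"ax":0,"ay":0,"az":0},{"dx":0,"dy":0,"dz":0,"ax":0,"ay":0,"az":0}]'
python3 -m creep '[{"dx":-0.37,"dy":0,"dz":0.88,"ax":0,"ay":0,"az":0},{"dx":-0.33,"dy":0,"dz":0.90,"ax":0,"ay":0,"az":0},{"dx":-0.28,"dy":0,"dz":0.91,"ax":0,"ay":0,"az":0},{"dx":-0.24,"dy":0,"dz":0.93,"ax":0,"ay":0,"az":0},{"dx":0,"dy":0,"dz":0,"ax":0,"ay":0,"az":0},{"dx":0,"dy":0,"dz":0,"ax":0,"ay":0,"az":0}]'
```

```text
clock: 17.02
position: [0.4915, -0.1704, 0.1565]
tcp_rot: [-0.001, 0.789, 0.343]
wrist_force: [-7.5, -3.9, 1.6]
opening: 0.0079
clock: 17.52
position: [0.5082, -0.1644, 0.1914]
tcp_rot: [-0.002, 0.787, 0.343]
wrist_force: [-5.2, -2.9, 1.7]
opening: 0.0081
```

```bash
python3 -m creep '[{"dx":-0.20,"dy":0,"dz":0.94,"ax":0,"ay":0,"az":0},{"dx":-0.16,"dy":0,"dz":0.94,"ax":0,"ay":0,"az":0},{"dx":-0.12,"dy":0,"dz":0.95,"ax":0,"ay":0,"az":0},{"dx":-0.07,"dy":0,"dz":0.95,"ax":0,"ay":0,"az":0},{"dx":0,"dy":0,"dz":0,"ax":0,"ay":0,"az":0},{"dx":0,"dy":0,"dz":0,"ax":0,"ay":0,"az":0}]'
```

```text
clock: 18.02
position: [0.5298, -0.1565, 0.2218]
tcp_rot: [-0.001, 0.787, 0.343]
wrist_force: [-5.0, -1.9, 2.4]
opening: 0.008
```

```bash
python3 -m creep '[{"dx":-0.03,"dy":0,"dz":0.96,"ax":0,"ay":0,"az":0},{"dx":0.01,"dy":0,"dz":0.96,"ax":0,"ay":0,"az":0},{"dx":0.05,"dy":0,"dz":0.95,"ax":0,"ay":0,"az":0},{"dx":0.09,"dy":0,"dz":0.95,"ax":0,"ay":0,"az":0},{"dx":0,"dy":0,"dz":0,"ax":0,"ay":0,"az":0},{"dx":0,"dy":0,"dz":0,"ax":0,"ay":0,"az":0}]'
python3 - <<'E'
from h import *
plan()
c,im,d=cam('wrist'); save(im,'w13.png'); np.savez('pics/w13.npz',im=im,d=d,c=np.array(c,dtype=object))
E
```

```text
clock: 18.52
position: [0.5561, -0.1471, 0.2479]
tcp_rot: [-0.0, 0.786, 0.344]
wrist_force: [-3.0, -1.4, 1.3]
opening: 0.008
t 18.5167 pos [ 0.5561 -0.1471  0.2479] rot [-0.     0.786  0.344] open 0.008 F [-3.  -1.4  1.3] q [-0.7  -0.41  2.12  0.76  1.1  -1.29]
```

View pics/w13.png

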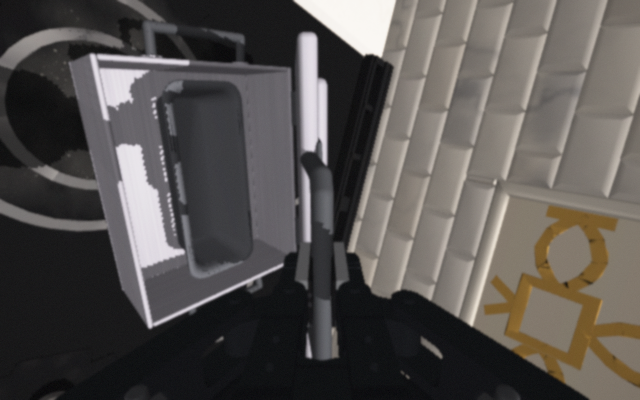

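```bash
python3 -m creep '[{"dx":0.13,"dy":0,"dz":0.95,"ax":0,"ay":0,"az":0},{"dx":0.18,"dy":0,"dz":0.94,"ax":0,"ay":0,"az":0},{"dx":0.22,"dy":0,"dz":0.93,"ax":0,"ay":0,"az":0},{"dx":0.26,"dy":0,"dz":0.92,"ax":0,"ay":0,"az":0},{"dx":0,"dy":0,"dz":0,"ax":0,"ay":0,"az":0},{"dx":0,"dy":0,"dz":0,"ax":0,"ay":0,"az":0},{"dx":0,"dy":0,"dz":0,"ax":0,"ay":0,"az":0}]'
python3 - <<'E'
from h import *
plan()
c,im,d=cam('wrist'); save(im,'w14.png'); np.savez('pics/w14.npz',im=im,d=d,c=np.array(c,dtype=object))
c,im,d=cam('scene'); save(im,'s14.png'); save(cv2.resize(im[100:250,250:440],None,fx=4,fy=4,interpolation=cv2.INTER_CUBIC),'s14c.png')
E
```

```text
clock: 19.15
position: [0.5864, -0.1361, 0.2688]
tcp_rot: [0.0, 0.786, 0.344]
wrist_force: [-2.2, -1.8, 2.2]
opening: 0.0081
t 19.15 pos [ 0.5864 -0.1361  0.2688] rot [0.    0.786 0.344] open 0.0081 F [-2.2 -1.8  2.2] q [-0.63 -0.36  2.06  0.73  1.07 -1.22]
```

View pics/w14.png

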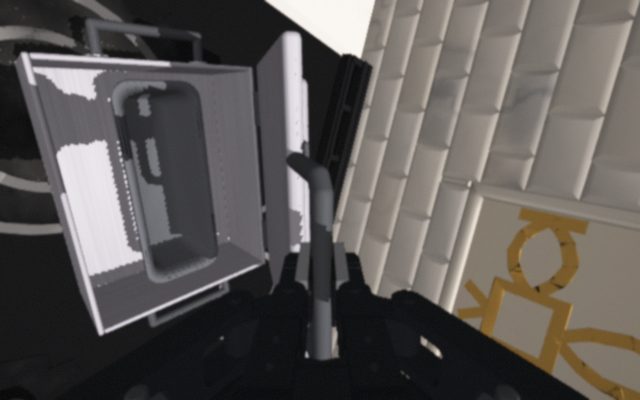

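View pics/s14.png

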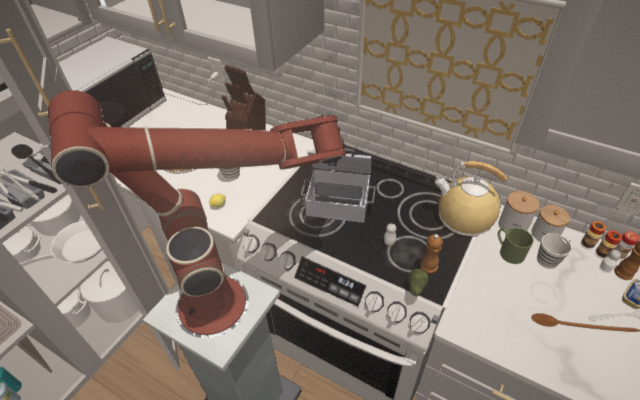

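```bash
python3 - <<'E'
from h import *
c,im,d=load('w14')
for b in [(266,278,75,220),(268,276,90,180)]: lidangle(c,d,*b)
A=np.array([.4771,-.1757,.0821]);B=np.array([.5864,-.1361,.2688]);D=B-A
print(np.hypot(D[0],D[1]),D[2], 'chord angle',np.degrees(2*np.arcsin(np.linalg.norm(D)/2/.2191)))
E
python3 -m creep '[{"dx":0,"dy":0,"dz":0,"ax":0,"ay":0,"az":0},{"dx":0,"dy":0,"dz":0,"ax":0,"ay":0,"az":0},{"dx":0,"dy":0,"dz":0,"ax":0,"ay":0,"az":0},{"dx":0,"dy":0,"dz":0,"ax":0,"ay":0,"az":0}]'
```

```text
angle 60.16 n [0.815 0.296 0.498] rms 0.0001 1728
angle 60.16 n [0.815 0.296 0.498] rms 0.0001 717
0.1162525268542581 0.18669999999999998 chord angle 60.252390603475575
clock: 19.58
position: [0.5861, -0.1362, 0.2686]
tcp_rot: [0.0, 0.787, 0.344]
wrist_force: [-1.6, 0.0, 1.3]
opening: 0.0077
```

60.2°, steady, with the shaker standing on the range top at scene pixel (390, 234), clear of the roaster. I'm handing it in.

Run:
```python
from h import *
print(ctrl.finish_job())
```

```text
the job is handed in; nothing more can be done
None
```

The job was handed in at about 19.6 s, with the gripper still holding the lid handle at 60 degrees.

- **Salt shaker:** I took it off the lid and stood it upright on the bare range top at about (0.507, -0.391). That is roughly 0.1 m clear of the roaster, and the wrist and scene pictures show it standing there.
- **Steam crack:** I held the lid at about 20 degrees for over 2.5 s. The depth-plane fit gave 19.8 degrees. A wider fit window gave 20.9, but it took in the panel edge and fitted worse, so I set it aside.
- **Final lid angle:** The depth-plane fit gives 60.2 degrees and the arm's travel gives 60.3, so the two agree. The lid was steady, the loaf tin was in view, and the wrist force was about 2 N.
- **Other things:** I did not go near the mug, mill, avocado and lemon. The last scene picture shows no sign that they moved, though I did not measure them again.

- **Disagreement between cameras:** The fixed and wrist cameras differed by about 6 mm on the roaster's position. I used a middle value and checked it with close-ups before each grasp.
- **Force peak:** During the first 20 degrees of lift the measured wrist force rose to about 20 N, because my path was a little off the lid's arc. I corrected it before the hold.

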